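Unmould the cast puzzle pieces and store them with their red sample

TASK

First lever the mould's hinged cover wide open with the blade of the puzzle knife (not with the fingers) and leave it open, and lay the knife back on its green mat. Then lift the tubs' lids one by one until you find the tub with the red sample piece, lift every white casting out of the mould into that tub beside the red piece, and see that all three tubs have their lids properly seated again at the end. Leave the blue and yellow pieces in their tubs, and do not disturb the remote, the timer or the mug.

Things in the scene. Friction and masses are not known exactly. Their poses are not given: they have to be found in the camera images.
- mould: fixed orange mould block, 110 (x) x 124 (y) x 30 mm high; origin: centre of its underside. Four cavities in its top, 44 (x) x 28 (y) x 7 mm deep, centred at own (x,y) = (-28,-29), (-28,29), (12,-29), (12,29) mm; a casting lies along x in some of them, 11 mm proud of the block. Its clear cover is hinged along its +x side
- cover (a joint): clear cover's angle, rad: 0 shut, grows as it opens up, stop at 2.1. Plate 140 (hinge to lip) x 124 x 4 mm, sides 14 mm deep, front open. Stiff hinge: stays where it is left, about 2 N at the lip raises it. Its black front lip overhangs the block's -x face by 25 mm, underside 46 mm above the table when shut
- cover_hinge (a point): middle of the hinge axis (which runs along the mould's y), at the plate's underside, 60 mm from the mould's centre along the mould's +x, 46 mm above the table
- cover_lip (a point): middle of the front edge of the lip, at its underside, 140 mm from the hinge; moves with the cover
- knife: blade tool (puzzle lifter), 185 mm long, about 120 g, on the green mat, blade along its +x. Wooden handle 95 x 16 wide (y) x 18 mm high, from x = -60 to 35 mm; steel blade 24 wide x 2.6 mm thick, to x = 125 mm, mid-plane 9 mm above the underside. Origin: under the handle at about the centre of mass, where to grip
- knife_tip (a point): middle of the end of the blade, 125 mm from the knife's origin along its x
- mat: fixed green cutting mat, 120 (x) x 240 (y) x 2 mm; origin at the centre of its underside: the knife's place
- coaster: fixed terracotta coaster, 112 mm across, 4 mm high, free at the start: a handy place to lay a lid; origin at the centre of its underside
- tub_a: one of three identical round metal tubs, fixed to the table: 104 mm across, 72 mm high, wall 3 mm, floor 4 mm thick; origin at the centre of its underside. It stands under a lid and holds one coloured piece; which holds which varies
- tub_b: one of three identical round metal tubs, fixed to the table: 104 mm across, 72 mm high, wall 3 mm, floor 4 mm thick; origin at the centre of its underside. It stands under a lid and holds one coloured piece; which holds which varies
- tub_c: one of three identical round metal tubs, fixed to the table: 104 mm across, 72 mm high, wall 3 mm, floor 4 mm thick; origin at the centre of its underside. It stands under a lid and holds one coloured piece; which holds which varies
- lid_a: one of three identical metal lids, 70 g, loose on a tub: disc 108 mm across, 5 mm thick; under it a tapered plug 4 mm deep (92 mm across at the disc, 84 below) that drops into the tub; on top a black knob 22 mm across, 24 mm high. Origin: centre of the disc's underside, which rests on the rim, 72 mm above the table
- lid_b: one of three identical metal lids, 70 g, loose on a tub: disc 108 mm across, 5 mm thick; under it a tapered plug 4 mm deep (92 mm across at the disc, 84 below) that drops into the tub; on top a black knob 22 mm across, 24 mm high. Origin: centre of the disc's underside, which rests on the rim, 72 mm above the table
- lid_c: one of three identical metal lids, 70 g, loose on a tub: disc 108 mm across, 5 mm thick; under it a tapered plug 4 mm deep (92 mm across at the disc, 84 below) that drops into the tub; on top a black knob 22 mm across, 24 mm high. Origin: centre of the disc's underside, which rests on the rim, 72 mm above the table
- casting_1: white casting, in one of the mould's cavities; three or all of castings 1 to 4 are there, an absent one is None: chunky jigsaw piece, rigid, 40 long (x) x 24 wide (y) x 18 mm thick (z), 25 g: block with a notch in the -x end and a round tab at the +x end; origin at the centre of its underside
- casting_2: white casting, in one of the mould's cavities; three or all of castings 1 to 4 are there, an absent one is None: chunky jigsaw piece, rigid, 40 long (x) x 24 wide (y) x 18 mm thick (z), 25 g: block with a notch in the -x end and a round tab at the +x end; origin at the centre of its underside
- casting_3: white casting, in one of the mould's cavities; three or all of castings 1 to 4 are there, an absent one is None: chunky jigsaw piece, rigid, 40 long (x) x 24 wide (y) x 18 mm thick (z), 25 g: block with a notch in the -x end and a round tab at the +x end; origin at the centre of its underside
- casting_4: white casting, in one of the mould's cavities; three or all of castings 1 to 4 are there, an absent one is None: chunky jigsaw piece, rigid, 40 long (x) x 24 wide (y) x 18 mm thick (z), 25 g: block with a notch in the -x end and a round tab at the +x end; origin at the centre of its underside
- red_piece: the red sample piece, hidden in one of the tubs: chunky jigsaw piece, rigid, 40 long (x) x 24 wide (y) x 18 mm thick (z), 25 g: block with a notch in the -x end and a round tab at the +x end; origin at the centre of its underside
- blue_piece: a blue piece in another tub: chunky jigsaw piece, rigid, 40 long (x) x 24 wide (y) x 18 mm thick (z), 25 g: block with a notch in the -x end and a round tab at the +x end; origin at the centre of its underside
- yellow_piece: a yellow piece in another tub: chunky jigsaw piece, rigid, 40 long (x) x 24 wide (y) x 18 mm thick (z), 25 g: block with a notch in the -x end and a round tab at the +x end; origin at the centre of its underside
- remote: bystander: black remote control, 150 x 45 x 20 mm, loose; origin at the centre of its underside
- timer: bystander: black and red round timer, 60 mm across, 36 mm high, loose; origin at the centre of its underside
- mug: bystander: blue mug, 76 mm across with a handle, 85 mm high, loose; origin at the centre of its underside
There are look-alikes about, which are no part of the job. What is shaped like the lid_b but orange or turquoise is not meant.

How it is judged:
On the way, in this order (a step that is already met when the one before it is completed fails the run):
1. the cover is being raised by the blade: open more than 0.25 rad while the knife touches the mould or its cover (value of joint cover above 0.25 rad and contact force between knife and mould above 0.3 N), for 0.1 s.
2. the cover is wide open (more than 1.2 rad) (value of joint cover above 1.2 rad), for 0.2 s.
3. the tub with the red piece is uncovered: every lid is more than 70 mm aside of the red piece (horizontal distance between each of lid_a, lid_b, lid_c and red_piece above 0.07 m), for 0.2 s.
At the end, for the whole second after the job is handed in: cover open over 1.2 rad; knife on its mat (origin within 80 mm of the mat centre); red piece and all castings present in one tub, below its rim; blue and yellow pieces in tubs; a lid seated on every tub (within 6 mm of centre, on the rim, tilt under 0.06 rad); all at rest (value of joint cover above 1.2 rad and horizontal distance between knife and mat below 0.08 m and height (world z) of knife below 0.012 m and (((horizontal distance between red_piece and tub_a below 0.048 m and height (world z) of red_piece below 0.068 m) and (horizontal distance between casting_1 and tub_a below 0.048 m and height (world z) of casting_1 below 0.068 m) and (horizontal distance between casting_2 and tub_a below 0.048 m and height (world z) of casting_2 below 0.068 m) and (horizontal distance between casting_3 and tub_a below 0.048 m and height (world z) of casting_3 below 0.068 m) and (horizontal distance between casting_4 and tub_a below 0.048 m and height (world z) of casting_4 below 0.068 m)) or ((horizontal distance between red_piece and tub_b below 0.048 m and height (world z) of red_piece below 0.068 m) and (horizontal distance between casting_1 and tub_b below 0.048 m and height (world z) of casting_1 below 0.068 m) and (horizontal distance between casting_2 and tub_b below 0.048 m and height (world z) of casting_2 below 0.068 m) and (horizontal distance between casting_3 and tub_b below 0.048 m and height (world z) of casting_3 below 0.068 m) and (horizontal distance between casting_4 and tub_b below 0.048 m and height (world z) of casting_4 below 0.068 m)) or ((horizontal distance between red_piece and tub_c below 0.048 m and height (world z) of red_piece below 0.068 m) and (horizontal distance between casting_1 and tub_c below 0.048 m and height (world z) of casting_1 below 0.068 m) and (horizontal distance between casting_2 and tub_c below 0.048 m and height (world z) of casting_2 below 0.068 m) and (horizontal distance between casting_3 and tub_c below 0.048 m and height (world z) of casting_3 below 0.068 m) and (horizontal distance between casting_4 and tub_c below 0.048 m and height (world z) of casting_4 below 0.068 m))) and ((horizontal distance between blue_piece and tub_a below 0.048 m and height (world z) of blue_piece below 0.068 m) or (horizontal distance between blue_piece and tub_b below 0.048 m and height (world z) of blue_piece below 0.068 m) or (horizontal distance between blue_piece and tub_c below 0.048 m and height (world z) of blue_piece below 0.068 m)) and ((horizontal distance between yellow_piece and tub_a below 0.048 m and height (world z) of yellow_piece below 0.068 m) or (horizontal distance between yellow_piece and tub_b below 0.048 m and height (world z) of yellow_piece below 0.068 m) or (horizontal distance between yellow_piece and tub_c below 0.048 m and height (world z) of yellow_piece below 0.068 m)) and ((horizontal distance between lid_a and tub_a below 0.006 m and z of lid_a in the frame of tub_a between 0.068 and 0.0755 m and angle between lid_a's own z axis and vertical below 0.06 rad) or (horizontal distance between lid_b and tub_a below 0.006 m and z of lid_b in the frame of tub_a between 0.068 and 0.0755 m and angle between lid_b's own z axis and vertical below 0.06 rad) or (horizontal distance between lid_c and tub_a below 0.006 m and z of lid_c in the frame of tub_a between 0.068 and 0.0755 m and angle between lid_c's own z axis and vertical below 0.06 rad)) and ((horizontal distance between lid_a and tub_b below 0.006 m and z of lid_a in the frame of tub_b between 0.068 and 0.0755 m and angle between lid_a's own z axis and vertical below 0.06 rad) or (horizontal distance between lid_b and tub_b below 0.006 m and z of lid_b in the frame of tub_b between 0.068 and 0.0755 m and angle between lid_b's own z axis and vertical below 0.06 rad) or (horizontal distance between lid_c and tub_b below 0.006 m and z of lid_c in the frame of tub_b between 0.068 and 0.0755 m and angle between lid_c's own z axis and vertical below 0.06 rad)) and ((horizontal distance between lid_a and tub_c below 0.006 m and z of lid_a in the frame of tub_c between 0.068 and 0.0755 m and angle between lid_a's own z axis and vertical below 0.06 rad) or (horizontal distance between lid_b and tub_c below 0.006 m and z of lid_b in the frame of tub_c between 0.068 and 0.0755 m and angle between lid_b's own z axis and vertical below 0.06 rad) or (horizontal distance between lid_c and tub_c below 0.006 m and z of lid_c in the frame of tub_c between 0.068 and 0.0755 m and angle between lid_c's own z axis and vertical below 0.06 rad)) and linear speed of each of casting_1, casting_2, casting_3, casting_4, lid_a, lid_b, lid_c, knife below 0.03 m/s); the robot touches nothing.
It fails at once if the gripper touches the mould or its cover before the blade has raised the cover to 0.6 rad (value of joint cover below 0.6 rad and contact force between any of the fingers, the arm and mould above 1 N).
It fails at once if the remote, timer or mug is moved more than 30 mm (distance of any of remote, timer, mug from where it was at the start of the episode above 0.03 m).
It fails at once if the blue or yellow piece is taken out of its tub (height (world z) of any of blue_piece, yellow_piece above 0.085 m).
Of casting_1, casting_2, casting_3, casting_4 only 3 to 4 are there at a start; the rules pass over those that are not, and their reading is None.
At some moment in a run one of knife may be knocked a few centimetres aside while the robot is not near it.
Once in a run the grip may slacken for a moment while it holds something.
It also fails if it takes over 210 s, if anything falls off the work surface, if the arm or the gripper's body presses on something with over 40 N, if the wrist force passes 120 N, or if a joint passes its speed limit or range.

ROBOT

A 6-joint arm with a two-finger parallel gripper is mounted at the origin on the work surface. World frame = base frame: x ahead of the robot, y to its left, z up, the work surface at z = 0. Lengths are in m, angles in rad, forces in N, time in s.
With the tool pointing down it reaches from about 0.275 to 0.825 m from the base axis. Payload 4.9 kg.
Tool frame: the origin (TCP) lies midway between the tips of the shut fingers; the grasp point (between the pads) lies 19 mm behind it (grip_point_offset is the distance from the TCP to the grasp point, in m); z points along the fingers, x is the direction in which the jaws open and shut, and the axes are right-handed (so a half turn about z gives the same grasp; the last joint's range is limited). The gripper opens to 85 mm and grips with 20 to 120 N. Pads are 22 mm wide; open, the fingers measure 114 mm over their backs; the gripper's body (76 mm by 85 mm) begins 54 mm behind the grasp point. The pads swing forward as they close: fully open they stand 13 mm farther back than shut.
Start: joints at [1.005, 0.326, -0.193, 1.052, 0, 1.437], TCP at [0.23, 0.5, 0.231] pointing down, gripper open.
Joint ranges: [-2.65, 2.65], [-0.97, 1.79], [-1.3, 1.35], [-1.93, 2.1], [-1.47, 1.37], [-3.14, 3.14]. Speed limits (rad/s): [2.57, 2.57, 3.14, 3.14, 3.14, 3.14].

INTERFACE

Orientations are given as a rotation vector (axis times angle).
In Python, from cell import * gives the robot as it stands. Calls block until the motion is done:
- movep(position, orientation): joint-space move of the TCP to a pose.
- move_l(position, velocity=0.15, rot=None, until_force=None): straight line of the TCP; rot=None keeps the orientation; velocity is the mean speed in m/s. With until_force (N) it stops when the force on the tool has changed by that much, and returns True; else False.
- set_joints(angles): joint-space move.
- let_go() and grab(newtons=None): open the fingers fully, or close them until they stop; newtons is the grip in N (None keeps the last).
- sleep(seconds).
- ik(position, orientation): joint angles nearest the present ones, or None.
- get_state(): the state.
- grab_frame(name): name is "side" or "top"; returns a dict with "img" (400x640x3 uint8, red, green, blue), "fx", "fy", "cx", "cy" (pixels), "cam_to_world" (4x4, takes a point from camera to world coordinates). Camera axes: x right, y down, z forward; pixel columns grow to the right and rows downward; lengths in m; the calibration is good to about 2 mm. A picture is of the moment at which its call begins. There is no depth.
A pose or a line that the arm cannot do raises MotionError and nothing moves.
- sign_off(): hands the job in, once; it reports no verdict.
Trained networks look in the newest picture that a camera, given by its name, has taken for a name from the list of things; names that differ only in an ending like _2 or _b are one class to them, and where a whole thing is asked for, a point or a joint stands for the part that bears it (a point fixed in the world has none). Each returns a list of dicts, best first, with "score" (0 to 1); they miss things now and then, are a little off and sometimes report something else, mostly with a low value. They report only what shows in the picture. A call takes as long as a camera call. They do not tell look-alikes from the thing itself.
- spot_in(camera, name): "centre" ([column, row] in pixels, amid what is visible of it).
- silhouettes(camera, name): "mask" (400x640 bool, what is visible of it) and "centre" ([column, row] in pixels, amid what is visible of it).
- tip_of(camera, name): "centre" ([column, row] in pixels: a listed point, or the origin of a listed thing).
The state is a dict: "clock": time; "q": joint angles; "joint_velocities": joint speeds; "tau": joint torques, N m; "position": TCP position; "eef_rot": TCP orientation; "contact_force": force on the tool from outside, world axes, zero at the start; "wrist_torque": the same for the moment, N m; "finger_gap": opening from 0.0 (shut) to 1.0 (fully open).
Only numpy, scipy, OpenCV 4.12 (cv2) and the standard library are available. Lean on these libraries where they do the work, as an engineer would, in place of code of your own. Each camera call takes 0.05 s, during which the arm holds its last target. There are 200 camera calls.

## Working session

There is one attempt and no reset: what is moved stays moved. The work goes in short steps, each a Python script; the robot and the scene stay as the last script left them, time stands still between calls to the robot, and variables do not carry over. Pictures are saved under pics/ and viewed, about 12 in all and at most 16, crops included, and the job is handed in when it is done.

```bash
ls; mkdir -p pics
python3 - <<'E'
from cell import *
import cv2,numpy as np
print(get_state())
for c in ("side","top"):
    f=grab_frame(c); cv2.imwrite(f"pics/{c}0.png",f["img"][:,:,::-1]); print(c,f["fx"],f["cx"],f["cy"],np.round(f["cam_to_world"],3).tolist())
    for n in ["mould","cover_lip","cover_hinge","knife","knife_tip","mat","coaster","tub_a","lid_a","casting_1","remote","timer","mug"]:
        print(n,[(np.round(d["centre"]).astype(int).tolist(),round(d["score"],2)) for d in tip_of(c,n)])
E
```

```text
pics
{'clock': 0.0, 'q': array([ 1.00479041e+00,  3.26958345e-01, -1.93601108e-01,  1.05201733e+00,
       -1.42934899e-05,  1.43659161e+00]), 'joint_velocities': array([-0.00058439, -0.00088799, -0.00019197,  0.0007004 , -0.0007437 ,
        0.0016506 ]), 'tau': array([-2.87992398e-04, -4.43408275e+01,  2.62434751e+01,  1.55055325e-02,
       -2.05531715e-04,  1.22152682e-05]), 'position': array([0.22985028, 0.49900819, 0.23048744]), 'eef_rot': array([ 2.64511731e+00,  1.69356261e+00, -2.52584350e-03]), 'contact_force': array([-0.08283174,  0.08793409, -0.51100692]), 'wrist_torque': array([ 0.00403316, -0.02188351, -0.03761249]), 'finger_gap': 0.9981272169520291}
side 483.6323282305152 320.33937516576464 197.85220853132594 [[0.884, -0.361, 0.298, 0.059], [-0.468, -0.696, 0.545, -0.737], [0.011, -0.621, -0.784, 1.199], [0.0, 0.0, 0.0, 1.0]]
mould [([402, 281], 0.92)]
cover_lip [([386, 251], 0.77)]
cover_hinge [([413, 288], 0.66)]
knife [([338, 224], 0.88)]
knife_tip [([357, 252], 0.65)]
mat [([336, 224], 0.66), ([263, 135], 0.56), ([388, 248], 0.39)]
coaster [([298, 174], 0.43)]
tub_
[... 425 characters left out ...]
0, 0.0, 1.0]]
mould [([425, 160], 0.66), ([197, 202], 0.51)]
cover_lip [([398, 156], 0.77)]
cover_hinge [([447, 158], 0.77), ([248, 186], 0.59), ([295, 131], 0.23)]
knife [([331, 180], 0.61)]
knife_tip [([376, 180], 0.65)]
mat [([209, 156], 0.6), ([333, 182], 0.57)]
coaster [([293, 133], 0.61), ([246, 182], 0.39)]
tub_a [([209, 153], 0.79), ([196, 204], 0.66), ([336, 184], 0.53), ([249, 187], 0.47)]
lid_a [([199, 149], 0.94), ([228, 275], 0.68), ([424, 160], 0.65), ([156, 126], 0.61), ([246, 185], 0.59), ([186, 204], 0.57)]
casting_1 [([194, 205], 0.53), ([332, 180], 0.51)]
remote [([481, 228], 0.92)]
timer [([287, 215], 0.92), ([292, 135], 0.19)]
mug [([357, 116], 0.87), ([287, 213], 0.67)]
```

View pics/side0.png

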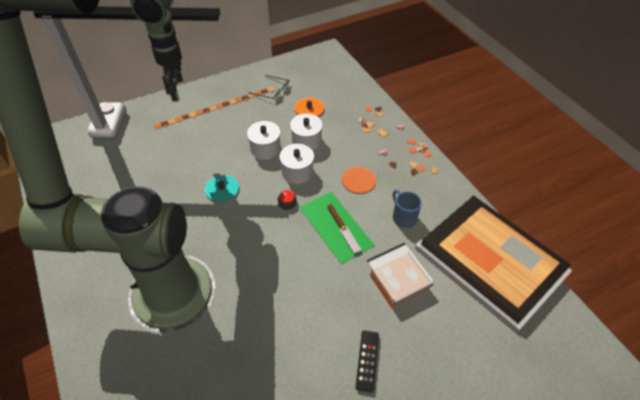

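View pics/top0.png

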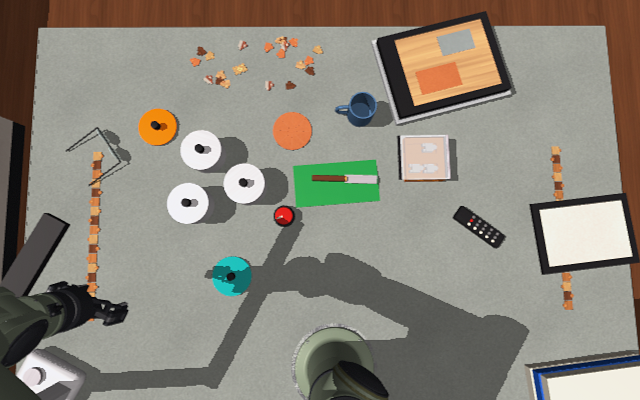

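The side view shows the three white-lidded tubs at about (264,140), (306,132) and (297,163), with the coaster at (359,180). The knife lies on the mat at (340,220) with its blade toward the mould at (402,275). In the top view the lip is on the mould's left side at (399,157). Three castings show, at (429,147), (416,168) and (430,168). The orange lid (157,127) and the turquoise lid (231,276) are decoys.

```bash
cat > h.py <<'E'
from cell import *
import numpy as np, cv2
from scipy.spatial.transform import Rotation as R
def ray(f,p):
    M=np.asarray(f["cam_to_world"]); d=M[:3,:3]@np.array([(p[0]-f["cx"])/f["fx"],(p[1]-f["cy"])/f["fy"],1.]); return M[:3,3],d
def onz(f,p,z):
    o,d=ray(f,p); return o+d*(z-o[2])/d[2]
def proj(f,P):
    M=np.linalg.inv(np.asarray(f["cam_to_world"])); c=M[:3,:3]@np.asarray(P)+M[:3,3]
    return np.array([f["cx"]+f["fx"]*c[0]/c[2],f["cy"]+f["fy"]*c[1]/c[2]])
def maskz(f,m,z):
    """largest contour of a mask on plane z: (circle centre, diameter), minAreaRect (cm units m)"""
    cs,_=cv2.findContours(m.astype(np.uint8),cv2.RETR_EXTERNAL,cv2.CHAIN_APPROX_NONE)
    c=max(cs,key=cv2.contourArea)[:,0]
    P=np.array([onz(f,p,z)[:2] for p in c]).astype(np.float32)
    return cv2.minEnclosingCircle(P),cv2.minAreaRect(P)
def down(yaw):
    """tool down, jaw axis (tool x) along world angle yaw, in the half turn with the last joint nearer 0"""
    return (R.from_euler('z',yaw)*R.from_euler('x',np.pi)).as_rotvec()
def best(pos,yaw):
    o=[]
    for k in(0,np.pi):
        q=ik(pos,down(yaw+k))
        if q is not None:o.append((abs(q[5]),k))
    return down(yaw+min(o)[1])
def save(c,name,box=None,s=1):
    f=grab_frame(c); im=f["img"][:,:,::-1]
    if box: im=im[box[1]:box[3],box[0]:box[2]]
    cv2.imwrite("pics/"+name,cv2.resize(im,None,fx=s,fy=s,interpolation=cv2.INTER_CUBIC)); return f
E
python3 - <<'E'
from h import *
np.set_printoptions(precision=4,suppress=True)
Z=dict(lid_a=.077,knife=.011,mat=.002,coaster=.004,mould=.05,remote=.02,timer=.036,mug=.085,casting_1=.041)
for c in("top","side"):
    f=grab_frame(c)
    for n,z in Z.items():
        for d in silhouettes(c,n)[:6]:
            if d["score"]<.35: continue
            (cc,r),rect=maskz(f,d["mask"],z)
            print(c,n,round(d["score"],2),np.round(d["centre"]),"circ",np.round(cc,4),round(2*r,3),"rect",np.round(rect[0],4),np.round(rect[1],3),round(rect[2],1))
    for n,z in dict(cover_lip=.046,cover_hinge=.046,knife=.002,knife_tip=.011).items():
        for d in tip_of(c,n)[:2]: print(c,n,round(d["score"],2),onz(f,d["centre"],z)[:2])
# mould block corners, by colour, top crop
f=save("top","crop1.png",(270,80,470,220),4)
E
```

```text
top lid_a 0.92 [156. 128.] circ [0.655  0.4663] 0.103 rect [0.6536 0.4661] [0.1   0.098] 1.4
top lid_a 0.74 [188. 204.] circ [0.4479 0.3801] 0.109 rect [0.4464 0.3809] [0.103 0.104] 0.8
top lid_a 0.74 [243. 184.] circ [0.4982 0.2349] 0.111 rect [0.4986 0.2347] [0.106 0.108] 44.8
top lid_a 0.73 [230. 273.] circ [0.258  0.2637] 0.108 rect [0.2567 0.2658] [0.101 0.096] 88.9
top lid_a 0.7 [197. 151.] circ [0.59   0.3495] 0.108 rect [0.5902 0.3499] [0.103 0.106] 26.8
top knife 0.74 [347. 178.] circ [ 0.5147 -0.0375] 0.18 rect [ 0.5147 -0.0377] [0.179 0.023] 89.1
top mat 0.91 [331. 187.] circ [ 0.5065 -0.0146] 0.261 rect [ 0.5054 -0.0152] [0.122 0.245] 4.2
top mat 0.74 [423. 155.] circ [ 0.5789 -0.2692] 0.19 rect [ 0.5773 -0.2699] [0.151 0.13 ] 89.3
top mat 0.72 [210. 204.] circ [0.444  0.3634] 0.097 rect [0.4408 0.3509] [0.037 0.097] 75.3
top coaster 0.73 [290. 132.] circ [0.6609 0.1096] 0.115 rect [0.6604 0.1099] [0.112 0.109] 25.7
top mould 0.86 [425. 160.] circ [ 0.5688 -0.2562] 0.186 rect [ 0.5649 -0.2563] [0.134 0.144] 0.4
top remote 0.71 [482. 228.] circ [ 0.3684 -0.4075] 0.155 rect
[... 1238 characters left out ...]
c [ 0.5003 -0.0637] 0.184 rect [ 0.5028 -0.0638] [0.183 0.028] 87.4
side remote 0.73 [365. 361.] circ [ 0.3723 -0.4207] 0.154 rect [ 0.3727 -0.4206] [0.152 0.047] 52.9
side remote 0.53 [346. 233.] circ [ 0.5119 -0.0462] 0.186 rect [ 0.5132 -0.0462] [0.185 0.025] 88.4
side timer 0.55 [288. 197.] circ [0.4034 0.114 ] 0.076 rect [0.4071 0.1121] [0.074 0.055] 63.9
side mug 0.58 [405. 209.] circ [ 0.6774 -0.1044] 0.141 rect [ 0.6876 -0.1128] [0.137 0.082] 56.8
side mug 0.44 [303. 126.] circ [0.5862 0.3348] 0.11 rect [0.5856 0.3349] [0.102 0.101] 62.8
side cover_lip 0.78 [ 0.5724 -0.1894]
side cover_hinge 0.62 [ 0.5691 -0.325 ]
side knife 0.82 [ 0.5228 -0.0198]
side knife_tip 0.9 [ 0.5176 -0.1297]
```

View pics/crop1.png

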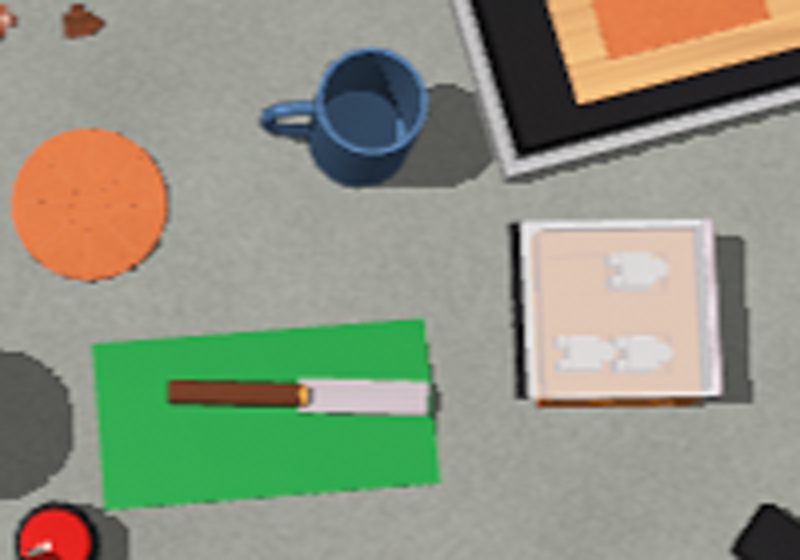

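Top crop: coaster at (90,204), and the knife runs from (170,392) to (430,398). The lip's front edge runs from (514,222) to (520,398). Castings are at (638,270), (585,353) and (643,353), and the cell at upper left is empty.

Run:
```python
from h import *
np.set_printoptions(precision=4,suppress=True)
f=grab_frame("top")
P=lambda u,v,z:onz(f,(270+u/4,80+v/4),z)[:2]
print("knife",P(169,392,.02),P(430,398,.011))
print("lip",P(512,222,.05),P(518,399,.05),"plate right",P(714,220,.05),P(720,396,.05))
print("castings",P(638,270,.041),P(585,353,.041),P(643,353,.041))
# knife axis by PCA of mask in both views
for c in("top","side"):
    f=grab_frame(c)
    d=[d for d in silhouettes(c,"knife") if d["score"]>.5]
    for e in d:
        v,u=np.nonzero(e["mask"]); X=np.array([onz(f,p,.012)[:2] for p in zip(u,v)])
        L=cv2.fitLine(X.astype(np.float32),cv2.DIST_L2,0,1e-4,1e-4).ravel(); t=(X-L[2:])@L[:2]
        print(c,L,"ends",L[2:]+L[:2]*t.min(),L[2:]+L[:2]*t.max())
# reach checks
for n,p in dict(knife=(.514,-.006),mould=(.57,-.25),lid1=(.59,.348),coaster=(.66,.107)).items():
  for y in(0,np.pi/2,-np.pi/2,np.pi):
    q=ik([*p,.1],down(y)); print(n,round(y,2),None if q is None else np.round(q,2))
```

```text
knife [0.5175 0.0511] [ 0.5118 -0.1342]
lip [ 0.6291 -0.1893] [ 0.5046 -0.1885] plate right [ 0.6289 -0.3312] [ 0.5047 -0.3286]
castings [ 0.596  -0.2787] [ 0.5375 -0.2387] [ 0.537  -0.2793]
top [ 0.0504  0.9987  0.5158 -0.0487] ends [ 0.5117 -0.1299] [0.5208 0.0519]
side [ 0.0469  0.9989  0.5167 -0.0423] ends [ 0.5124 -0.1332] [0.5213 0.0566]
knife 0 [-0.16  0.39 -0.47  0.71  0.    1.42]
knife 1.57 [-0.16  0.39 -0.47  0.71  0.   -0.16]
knife -1.57 [-0.16  0.39 -0.47  0.71  0.    2.99]
knife 3.14 [-0.16  0.39 -0.47  0.71  0.   -1.73]
mould 0 [-0.53  0.57 -0.17  0.84  0.    1.04]
mould 1.57 [-0.53  0.57 -0.17  0.84  0.   -0.53]
mould -1.57 [-0.53  0.57 -0.17  0.84  0.    2.61]
mould 3.14 [-0.53  0.57 -0.17  0.84  0.   -2.1 ]
lid1 0 [0.43 0.67 0.03 0.93 0.   2.  ]
lid1 1.57 [0.43 0.67 0.03 0.93 0.   0.43]
lid1 -1.57 [ 0.43  0.67  0.03  0.93  0.   -2.72]
lid1 3.14 [ 0.43  0.67  0.03  0.93  0.   -1.15]
coaster 0 [ 0.05  0.64 -0.02  0.9   0.    1.62]
coaster 1.57 [ 0.05  0.64 -0.02  0.9   0.    0.05]
coaster -1.57 [ 0.05  0.64 -0.02  0.9   0.   -3.09]
coaster 3.14 [ 0.05  0.64 -0.02  0.9   0.   -1.52]
```

Run:
```python
from h import *
np.set_printoptions(precision=4,suppress=True)
rv=down(-.04)
movep([.517,-.0075,.12],rv)
move_l([.517,-.0075,.005],.1); grab(120); print(get_state()["finger_gap"],get_state()["position"],get_state()["contact_force"])
move_l([.517,-.0075,.031],.1)
move_l([.567,-.045,.031],.15,rot=down(0.)); print(get_state()["position"],get_state()["contact_force"])
for c in("top","side"):
    f=grab_frame(c)
    for n in("knife_tip","cover_lip"):
        for d in tip_of(c,n)[:1]: print(c,n,round(d["score"],2),onz(f,d["centre"],.037 if n[0]=='k' else .046)[:2])
save("side","grip1.png",(300,150,460,310),4)
```

```text
0.1496251371254387 [ 0.5171 -0.0075  0.0055] [-1.651   0.0906  5.1948]
[ 0.5656 -0.0446  0.03  ] [-0.1762  0.4271 -0.8682]
top cover_lip 0.56 [ 0.5654 -0.1829]
side knife_tip 0.74 [ 0.5752 -0.1703]
side cover_lip 0.62 [ 0.5709 -0.1808]
```

View pics/grip1.png

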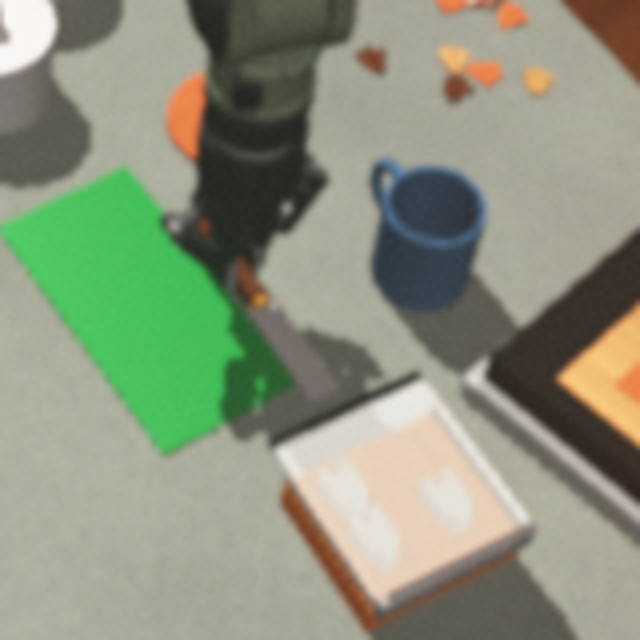

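The knife is held level. The blade tip, at crop (330,390), is just in front of the middle of the lip at (350,410). Next I insert it and lever.

Run:
```python
from h import *
np.set_printoptions(precision=3,suppress=True)
x=.567;hy=-.3285;r=.1215
p=lambda th:[x,hy+r*np.cos(th)+.125,.046-.0013-.006+r*np.sin(th)]
move_l([x,p(0)[1],.031],.08); print("in",get_state()["contact_force"])
for th in np.arange(.05,1.68,.1):
    move_l(p(th),.08); s=get_state(); print(round(th,2),s["position"],s["contact_force"],s["wrist_torque"],round(s["finger_gap"],3))
    if abs(s["contact_force"]).max()>25: break
save("side","lev.png",(300,110,460,310),3); print(s["clock"])
```

```text
in [-0.316 -0.381 -1.001]
0.05 [ 0.567 -0.082  0.045] [ 0.145 -0.005 -1.802] [0.05  0.002 0.053] 0.151
0.15 [ 0.568 -0.083  0.057] [-0.961  0.286 -1.316] [ 0.051  0.1   -0.207] 0.151
0.25 [ 0.567 -0.086  0.069] [-0.796 -0.122 -1.816] [ 0.085  0.08  -0.376] 0.149
0.35 [ 0.568 -0.09   0.081] [-0.287 -0.055 -1.498] [-0.019  0.002 -0.723] 0.152
0.45 [ 0.567 -0.094  0.092] [ 0.468  0.237 -0.463] [-0.042 -0.055 -0.668] 0.147
0.55 [ 0.568 -0.1    0.103] [ 0.339  0.187 -1.695] [ 0.019 -0.108  0.265] 0.151
0.65 [ 0.568 -0.107  0.113] [ 0.067  0.281 -2.062] [0.028 0.089 0.595] 0.148
0.75 [ 0.568 -0.115  0.122] [-0.604  0.466 -1.849] [-0.036 -0.067 -0.757] 0.149
0.85 [ 0.567 -0.124  0.131] [ 0.127 -0.46  -0.151] [0.005 0.054 0.769] 0.154
0.95 [ 0.567 -0.134  0.138] [ 0.062  0.611 -1.124] [ 0.012 -0.027  0.018] 0.148
1.05 [ 0.567 -0.144  0.144] [-0.283 -0.16  -0.571] [-0.005  0.058 -0.013] 0.146
1.15 [ 0.567 -0.155  0.15 ] [-0.265 -0.439 -0.273] [-0.002 -0.031  0.004] 0.149
1.25 [ 0.567 -0.166  0.154] [-0.032 -0.194 -1.611] [-0.016 -0.034  0.059] 0.147
1.35 [ 0.567 -0.178  0.157] [-0.492  0.113 -1.354] [-0.019 -0.037 -0.057] 0.146
1.45 [ 0.567 -0.19   0.159] [-0.138  0.449 -1.43 ] [-0.001 -0.005 -0.023] 0.148
1.55 [ 0.567 -0.202  0.16 ] [ 0.098 -0.022 -1.738] [-0.004  0.033  0.   ] 0.149
1.65 [ 0.567 -0.214  0.16 ] [-0.267  0.352 -1.645] [-0.001  0.022 -0.028] 0.15
14.25
```

View pics/lev.png

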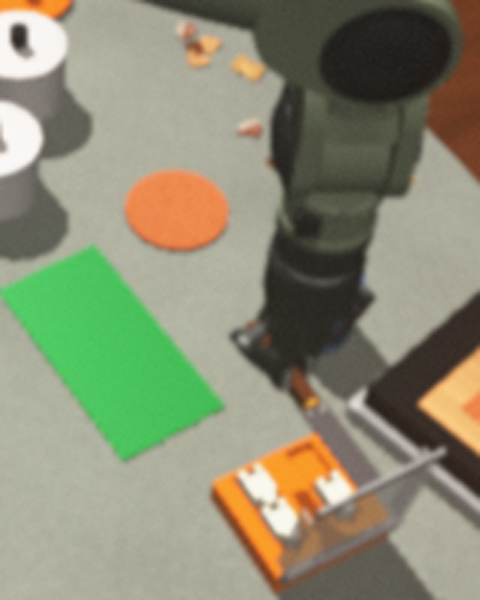

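The cover is up, with its lip edge at crop (320,515)–(445,450) and the blade behind it. I'll check the angle from the lip corners.

Run:
```python
from h import *
np.set_printoptions(precision=1,suppress=True)
f=grab_frame("side")
for th in (.8,1,1.2,1.4,1.6,1.8):
    y=-.3285+.14*np.cos(th); z=.046+.14*np.sin(th)
    print(th,[(proj(f,[x,y,z])-[300,110])*3 for x in(.505,.629)])
print("hinge",[(proj(f,[x,-.3285,.046])-[300,110])*3 for x in(.505,.629)])
for t in tip_of("side","knife_tip")[:2]:print("tip",(t["centre"]-np.array([300,110]))*3,t["score"], "expect",(proj(f,[.567,-.339,.166])-[300,110])*3)
```

```text
0.8 [array([232.8, 427.7]), array([353. , 371.8])]
1 [array([248.9, 436.5]), array([371.1, 379.2])]
1.2 [array([267.1, 451.5]), array([391.1, 392.7])]
1.4 [array([286.5, 472.4]), array([412., 412.])]
1.6 [array([306.3, 498.5]), array([433. , 436.4])]
1.8 [array([325.5, 528.6]), array([452.9, 464.8])]
hinge [array([280.6, 574.4]), array([397. , 515.4])]
tip [379.8 483.6] 0.55 expect [370.9 485.6]
```

The cover is at about 1.7 rad. Now I lay the knife back on the mat, then lift the first lid (nearest tub at (.4985,.234)).

Run:
```python
from h import *
np.set_printoptions(precision=4,suppress=True)
move_l([.567,-.06,.165],.2)
move_l([.507,-.015,.06],.2,rot=down(-.06))
print(move_l([.507,-.015,.006],.06,until_force=6),get_state()["position"])
let_go(); move_l([.507,-.015,.13],.2)
f=grab_frame("top"); movep([.45,.13,.22],down(0.)); 
for c in("top","side"):
    f=grab_frame(c)
    for n,z in(("knife",.002),("knife_tip",.011)):
        for d in tip_of(c,n)[:1]: print(c,n,round(d["score"],2),onz(f,d["centre"],z)[:2])
    for d in spot_in(c,"knife")[:2]: print("spot",d["score"],onz(f,d["centre"],.012)[:2])
    for d in silhouettes(c,"lid_a")[:6]:
        (cc,r),_=maskz(f,d["mask"],.077); print("lid",round(d["score"],2),np.round(cc,4),round(2*r,3))
    for d in tip_of(c,"lid_a")[:6]: print("lid o",round(d["score"],2),onz(f,d["centre"],.072)[:2])
save("top","p5.png"); print(get_state()["clock"])
```

```text
True [ 0.5061 -0.0148  0.0055]
top knife 0.83 [ 0.5068 -0.0184]
top knife_tip 0.84 [ 0.5023 -0.1404]
spot 0.87 [ 0.507  -0.0607]
spot 0.21 [ 0.5546 -0.2452]
lid 0.76 [0.4475 0.3798] 0.109
lid 0.73 [0.5892 0.3533] 0.11
lid 0.7 [0.6549 0.4644] 0.104
lid 0.28 [ 0.5774 -0.2917] 0.248
lid o 0.98 [0.4478 0.3793]
lid o 0.95 [0.5921 0.3517]
lid o 0.62 [0.657  0.4652]
side knife 0.6 [ 0.5094 -0.0157]
side knife_tip 0.7 [0.645  0.0861]
spot 0.6 [ 0.5029 -0.0668]
lid 0.65 [0.4465 0.3758] 0.109
lid 0.62 [0.4995 0.2296] 0.111
lid 0.61 [0.2415 0.2128] 0.104
lid 0.53 [0.6618 0.4128] 0.087
lid 0.19 [ 0.5797 -0.2889] 0.029
lid o 0.61 [0.5763 0.3352]
lid o 0.61 [0.5008 0.2266]
lid o 0.49 [0.6457 0.4122]
19.9167
```

View pics/p5.png

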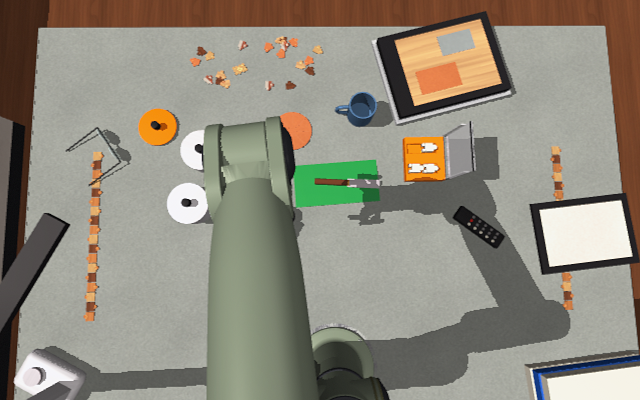

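The knife is back on the mat at (331,182). The cover is open at (458,155), and the three castings are visible at (428,147), (415,169) and (429,169). Next, the lid of the nearest tub.

```bash
cat >> h.py <<'E'
T=dict(t1=(.498,.231),t2=(.4475,.3775),t3=(.589,.347)); CO=(.660,.107)
def knob(t):
    x,y=T[t] if t in T else t
    yaw=np.arctan2(y,x)+np.pi/2
    rv=best([x,y,.15],yaw)
    movep([x,y,.15],rv); move_l([x,y,.082],.12); grab(60); print("grip",t,round(get_state()["finger_gap"],3))
    move_l([x,y,.15],.15)
    return rv
def colours(c,xy):
    f=grab_frame(c); im=cv2.cvtColor(f["img"],cv2.COLOR_RGB2HSV)
    m=np.zeros(im.shape[:2],np.uint8); P=np.array([proj(f,[xy[0]+.046*np.cos(a),xy[1]+.046*np.sin(a),.07]) for a in np.linspace(0,6.28,24)]).astype(np.int32)
    cv2.fillPoly(m,[P],1); H=im[...,0];s=(m>0)&(im[...,1]>130)&(im[...,2]>50)
    return dict(n=int(m.sum()),red=int((s&((H<7)|(H>173))).sum()),orange=int((s&(H>=7)&(H<19)).sum()),yellow=int((s&(H>=19)&(H<38)).sum()),green=int((s&(H>=38)&(H<90)).sum()),blue=int((s&(H>=90)&(H<140)).sum()))
E
python3 - <<'E'
from h import *
rv=knob("t1")
movep([*CO,.12],best([*CO,.12],np.arctan2(CO[1],CO[0])+np.pi/2))
print(move_l([*CO,.018],.1,until_force=5),get_state()["position"],get_state()["finger_gap"])
for c in("top","side"): print(c,colours(c,T["t1"]))
f=grab_frame("side"); g=grab_frame("top")
a=cv2.resize(f["img"][80:220,220:400],None,fx=3,fy=3); b=cv2.resize(g["img"][80:220,140:340],None,fx=3,fy=3)
cv2.imwrite("pics/t1.png",np.vstack([cv2.resize(a,(600,300)),cv2.resize(b,(600,300))])[:,:,::-1]); print(get_state()["clock"])
E
```

```text
grip t1 0.234
True [0.65858093 0.10725656 0.01862394] 0.22901312378132083
top {'n': 985, 'red': 0, 'orange': 0, 'yellow': 0, 'green': 0, 'blue': 0}
side {'n': 507, 'red': 0, 'orange': 0, 'yellow': 0, 'green': 0, 'blue': 19}
25.4583
```

View pics/t1.png

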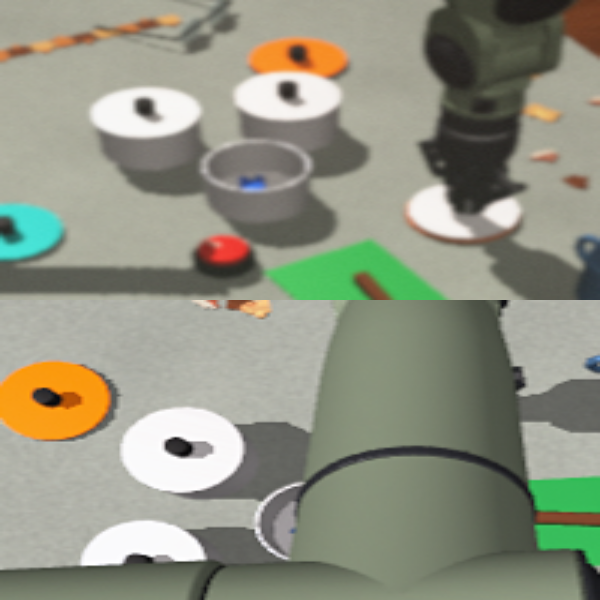

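Tub t1 holds the blue piece: side crop (250,183). I'll put its lid back and try t2, holding that lid over the coaster.

```bash
cat >> h.py <<'E'
def fetch(t):
    knob(t)
    movep([*CO,.14],best([*CO,.14],np.arctan2(CO[1],CO[0])+np.pi/2))
    print("on coaster",move_l([*CO,.016],.1,until_force=5),get_state()["position"],round(get_state()["finger_gap"],3))
def back(t,at=None):
    x,y=at or T[t]
    move_l([*CO,.15],.15); movep([x,y,.15],best([x,y,.15],np.arctan2(y,x)+np.pi/2))
    move_l([x,y,.095],.12); print("seat",move_l([x,y,.079],.05,until_force=5),get_state()["position"])
    let_go(); move_l([x,y,.15],.2)
def seated():
    for c in("top","side"):
        f=grab_frame(c)
        for d in silhouettes(c,"lid_a")[:7]:
            (cc,r),_=maskz(f,d["mask"],.077); print(c,"lid",round(d["score"],2),np.round(cc,4),round(2*r,3))
E
python3 - <<'E'
from h import *
back("t1"); fetch("t2")
for c in("top","side"): print(c,colours(c,T["t2"]))
seated()
f=grab_frame("side"); g=grab_frame("top")
a=cv2.resize(f["img"][80:220,220:400],None,fx=3,fy=3); b=cv2.resize(g["img"][80:220,140:340],None,fx=3,fy=3)
cv2.imwrite("pics/t2.png",np.vstack([cv2.resize(a,(600,300)),cv2.resize(b,(600,300))])[:,:,::-1]); print(get_state()["clock"])
E
```

```text
seat True [0.49940243 0.23137815 0.08255832]
grip t2 0.227
on coaster True [0.65882044 0.10698626 0.01860378] 0.234
top {'n': 998, 'red': 31, 'orange': 0, 'yellow': 0, 'green': 0, 'blue': 0}
side {'n': 447, 'red': 0, 'orange': 0, 'yellow': 0, 'green': 0, 'blue': 0}
top lid 0.95 [0.5902 0.3493] 0.108
top lid 0.84 [0.6533 0.4646] 0.104
side lid 0.95 [0.6353 0.4151] 0.103
side lid 0.93 [0.5008 0.2259] 0.109
side lid 0.89 [0.2396 0.2145] 0.097
side lid 0.82 [0.6266 0.0568] 0.106
side lid 0.37 [ 0.5909 -0.3197] 0.193
34.8333
```

View pics/t2.png

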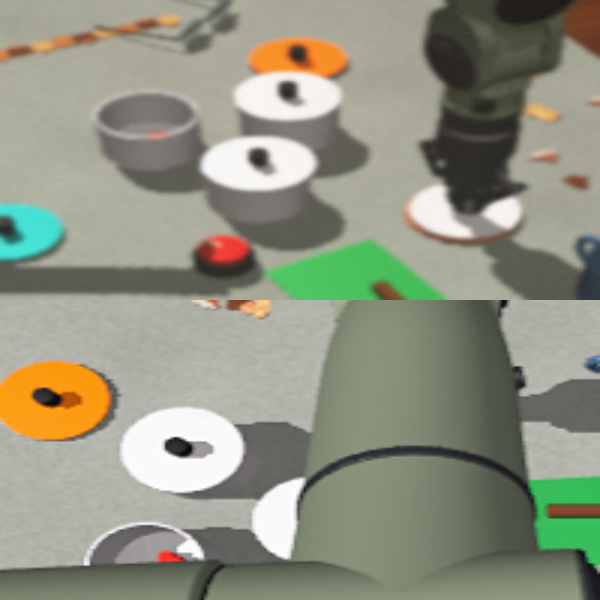

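The red piece is in t2: top crop (170,557), faintly at side crop (157,134). I'll leave this lid on the coaster and start on the castings.

```bash
cat >> h.py <<'E'
C=[(.596,-.280),(.538,-.280),(.538,-.240)]
def cast(c,off,zd=.075,zg=.032):
    x,y=c; rv=down(0.)
    movep([x,y,.19],rv); move_l([x,y,.07],.2); hit=move_l([x,y,zg],.08,until_force=8)
    grab(60); s=get_state(); print("grab",hit,s["position"].round(4),"gap",round(s["finger_gap"],3))
    move_l([x,y,.19],.2); print("lifted gap",round(get_state()["finger_gap"],3))
    if get_state()["finger_gap"]<.15: return False
    tx,ty=T["t2"][0]+off[0],T["t2"][1]+off[1]
    movep([tx,ty,.19],down(0.)); print("over tub gap",round(get_state()["finger_gap"],3))
    move_l([tx,ty,zd],.12); let_go(); move_l([tx,ty,.19],.2); print("clock",round(get_state()["clock"],1))
    return True
E
python3 - <<'E'
from h import *
let_go(); move_l([*CO,.19],.2)
cast(C[0],(0,.02))
set_joints([-.6,*get_state()["q"][1:]])
f=grab_frame("side"); g=grab_frame("top")
a=cv2.resize(f["img"][80:220,220:400],(600,300)); b=cv2.resize(g["img"][100:280,140:500],(600,300))
cv2.imwrite("pics/c1.png",np.vstack([a,b])[:,:,::-1]); seated()
E
```

```text
grab False [ 0.5964 -0.2803  0.0326] gap 0.258
lifted gap 0.258
over tub gap 0.257
clock 45.8
top lid 0.98 [0.2555 0.2647] 0.104
top lid 0.93 [0.5906 0.3499] 0.109
top lid 0.85 [0.6545 0.4661] 0.102
top lid 0.74 [0.4991 0.2317] 0.11
top lid 0.65 [0.6422 0.1051] 0.102
top lid 0.48 [0.4477 0.3706] 0.122
side lid 0.88 [0.4991 0.2264] 0.109
side lid 0.87 [0.6283 0.0573] 0.103
side lid 0.72 [0.5872 0.3427] 0.113
side lid 0.72 [0.2415 0.213 ] 0.103
side lid 0.5 [0.6285 0.409 ] 0.096
```

View pics/c1.png

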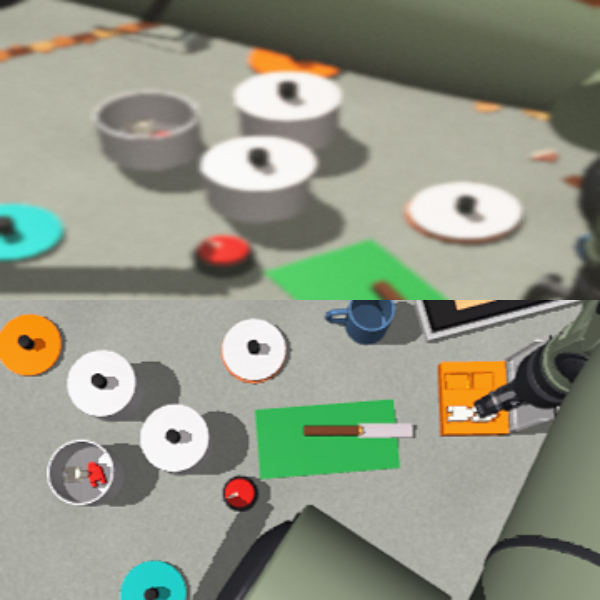

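The first casting is in t2, left of the red piece (crop (75,475)). The knife has shifted a little to the right (knocked), so I'll check it later. Next, the other two castings.

Run:
```python
from h import *
np.set_printoptions(precision=4,suppress=True)
cast(C[1],(-.018,0),.077)
cast(C[2],(.018,0),.077)
set_joints([-.6,*get_state()["q"][1:]])
f=grab_frame("side"); g=grab_frame("top")
a=cv2.resize(f["img"][80:220,220:400],(600,300)); b=cv2.resize(g["img"][100:280,140:500],(600,300))
cv2.imwrite("pics/c3.png",np.vstack([a,b])[:,:,::-1])
for c in("top","side"):
    f=grab_frame(c)
    for n,z in(("knife",.002),("knife_tip",.011)):
        for d in tip_of(c,n)[:1]: print(c,n,round(d["score"],2),onz(f,d["centre"],z)[:2])
```

```text
grab False [ 0.5384 -0.2803  0.0325] gap 0.26
lifted gap 0.258
over tub gap 0.257
clock 57.3
grab False [ 0.5384 -0.2402  0.0326] gap 0.258
lifted gap 0.258
over tub gap 0.256
clock 67.2
top knife 0.79 [ 0.5255 -0.0392]
top knife_tip 0.71 [ 0.5041 -0.1553]
side knife 0.93 [ 0.5101 -0.0331]
side knife_tip 0.64 [ 0.5258 -0.1624]
```

View pics/c3.png

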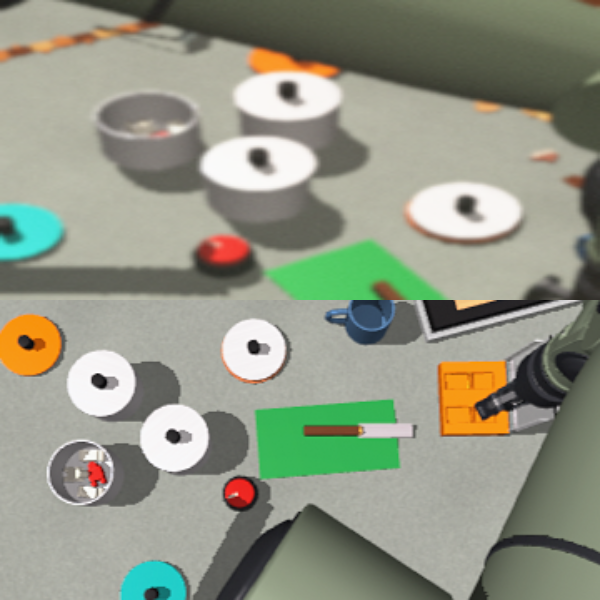

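All castings are in t2 and the mould is empty. The knife is about 20 mm from the mat centre, which is within limits. Now I put the lid back on.

Run:
```python
from h import *
rv=best([*CO,.15],np.arctan2(CO[1],CO[0])+np.pi/2)
movep([*CO,.15],rv); move_l([*CO,.0185],.12); grab(60); print(get_state()["finger_gap"])
back("t2")
movep([.45,.0,.35],down(0.)); set_joints([-.7,*get_state()["q"][1:]])
seated(); f=grab_frame("side"); g=grab_frame("top")
a=cv2.resize(f["img"][80:280,180:480],(600,300)); b=cv2.resize(g["img"][100:280,140:500],(600,300))
cv2.imwrite("pics/e1.png",np.vstack([a,b])[:,:,::-1]); print(get_state()["clock"])
```

```text
0.22966656042960937
seat True [0.44875081 0.37831427 0.0813631 ]
top lid 0.95 [0.2566 0.2641] 0.102
top lid 0.94 [0.5883 0.3511] 0.113
top lid 0.82 [0.4496 0.3788] 0.108
top lid 0.69 [0.4996 0.232 ] 0.11
side lid 0.87 [0.6424 0.4208] 0.109
side lid 0.69 [0.2412 0.212 ] 0.103
side lid 0.61 [0.5903 0.3423] 0.113
side lid 0.6 [0.4497 0.3719] 0.11
80.9167
```

View pics/e1.png

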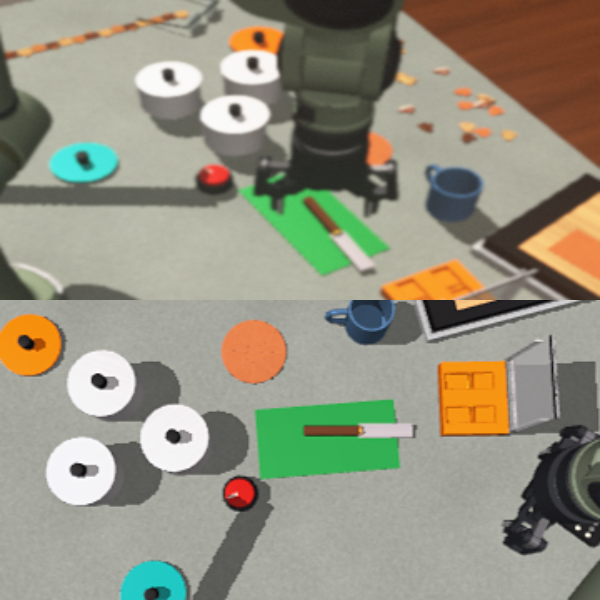

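```bash
python3 -c "
from cell import *
s=get_state();print(s['clock'],s['position'],s['contact_force']);sleep(.3);print(sign_off())"
```

```text
80.9167 [ 0.3873648  -0.22874206  0.34927658] [0.52776384 0.24877267 0.35275254]
the job is handed in; nothing more can be done
None
```

The job is done and handed in at about 81 s of the 210 s allowed. No verdict was reported.

- **Cover:** I levered it open with the knife blade. I measured about 1.7 rad from its lip corners just after levering, and it is still open in the last picture.
- **Knife:** I laid it back on the green mat. It was then knocked aside; its origin is now roughly 20 mm from the mat centre and within the limit, so I left it. The two cameras disagreed by up to 15 mm on its position.
- **Tubs:** The nearest tub held the blue piece and got its lid back. The second held the red piece. I never lifted the third lid, so I did not see the yellow piece.
- **Castings:** There were three, and all are now with the red piece. The last pictures show the mould empty.
- **Lids:** All three look seated and flat in the top view, within about 2 mm of where they started. The final side-view detection missed the nearest tub's lid, though the picture shows it in place.
- **Bystanders:** The timer and mug looked unmoved in the last picture. I did not check the remote's position at the end; the robot did not work near it.

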